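Shim the low front foot of a sieve shaker with a forked lever bar

ROBOT

A 7-joint arm with a two-finger parallel gripper is mounted at the origin on a cart in front of the work surface, level with it; the furniture and walls round the work are solid. World frame = base frame: x ahead of the robot, y to its left, z up, the work surface at z = 0. Lengths are in mm, angles in rad, forces in N, time in s.
With the tool pointing down it reaches from about 400 to 875 mm from the base axis. Payload 4.4 kg.
Tool frame: the origin (TCP) lies midway between the tips of the shut fingers; the grasp point (between the pads) lies 19 mm behind it; z points along the fingers, y is the line along which they close (so a half turn about z gives the same grasp; the last joint's range is limited). The gripper opens to 85 mm and grips with 20 to 120 N. Pads are 22 mm wide; open, the fingers measure 114 mm over their backs; the gripper's body (76 mm by 85 mm) begins 54 mm behind the grasp point. The pads swing forward as they close: fully open they stand 13 mm farther back than shut.
Start: joints at [-1.189, 0.628, 0.038, 1.517, -0.027, 0.996, -0.02], TCP at [281.418, 585.937, 203.513] pointing down, gripper open.
Joint ranges: [-3.06, 3.06], [-0.37, 2.12], [-1.25, 1.32], [0.18, 2.47], [-1.1, 4.24], [0.23, 1.98], [-2.94, 2.94]. Speed limits (rad/s): [2.57, 2.57, 3.14, 3.14, 3.14, 3.14, 3.14].

INTERFACE

Orientations are given as [roll, pitch, yaw] about the fixed x, y, z axes, in that order (R = Rz(yaw) Ry(pitch) Rx(roll)).
In Python, from cell import ctrl gives the robot as it stands.
- The arm moves only by the shell command python3 -m handwheel 'ROWS'. ROWS is JSON, a list of rows, each a list of 3 entries, a list of its own where there are three numbers: the turn, a rotation vector about the tool's x, y, z in degrees, then the shift along the tool's x, y, z in m, then the closure, from 0 (fully open) to 1 (shut). A call has 1 to 5 rows; each row shifts and turns the commanded pose from where the row before left it, along the tool's axes as they then stand; what a row does not reach is not made up. A row lasts 1/12 s, in which the tool goes at most 41.7 mm and 7.16 degrees, less where a joint would pass 70% of its speed; a pose out of reach is approached as far as the arm can. A call is refused whole if a number of a shift passes 0.0417 or a number of a turn 7.16, either way. A call with a gripper value outside its range is refused whole. The fingers move at their own pace and stop on an object; the grip force is fixed at half the most. Time passes only in rows, so rows that do not move let the fingers close. It gives the time, the measured TCP pose, the force, the opening and the grip force at its end, in the units of the state.
- ctrl.read_state(): the state, without advancing time (a new reading comes with each control period).
- ctrl.get_image(name): name is "scene" or "top" or "wrist"; returns a dict with "pixels" (420x560x3 uint8, red, green, blue), "fx", "fy", "cx", "cy" (pixels), "pose" (4x4, takes a point from camera to world coordinates); the wrist camera has in their place "T_tool_cam" (4x4, takes a point from camera to tool coordinates, whose origin is the TCP and whose axes are the flange's). Camera axes: x right, y up, looking along -z (the intrinsics and any distortion apply to the point x, -y, -z); pixel columns grow to the right and rows downward; lengths in mm; the calibration is good to about 2 mm. A picture is of the moment at which its call begins: read the wrist's pose just before it. There is no depth.
- ctrl.finish_job(): hands the job in; it is judged then, once.
The state is a dict: "clock": time; "qpos": joint angles; "qd": joint speeds; "tau": joint torques, N m; "eef_pos": TCP position; "tool_rot": TCP orientation; "force": force on the tool from outside, world axes, zero at the start; "torque": the same for the moment, N m; "width": finger opening in mm; "gripper_force": force on a finger pad.
Only numpy, scipy, OpenCV 4.12 (cv2) and the standard library are available. Lean on these libraries where they do the work, as an engineer would, in place of code of your own. Each camera call takes 0.05 s, during which the arm holds its last target. There are 200 camera calls.

TASK

The sieve shaker's front foot is low. Rest the forked lever bar on the roller fulcrum with its prongs under the shaker's front flange, lever the foot up smoothly and only a little, and, keeping it up, slide the bar forward so that the fork drives the slotted brass shim under the foot until it is felt to stop, fully home against the threaded stud, without forcing it. Then lower the shaker gently on to the shim, draw the bar out, lay it flat on the worktop clear of the sole plate and let go; leave the wing nut, beaker and sample jar where they are.

Things in the scene. Friction and masses are not known exactly. Their poses are not given: they have to be found in the camera images.
- sole: aluminium sole plate fixed to the worktop, 360 x 220 x 6 mm, top face 6 mm above the worktop. Origin on the worktop under the axis of the front stud; x level, from the front (robot side) to the shaker's rear, y to its left, z up. The plate runs from x = -115 to +245 mm.
- stud: threaded stud, 8 mm thick, 46 mm tall, fixed upright in the sole plate and passing up through the shaker's front foot and flange; its nut has been taken off. Origin on the sole plate's top face, on the stud's axis; axes as sole. Its thread is bruised if the shim is pressed on it with over 15 N (the loaded prongs' own drag, 5 to 20 N, comes on top at the hand).
- fulcrum: green fulcrum block fixed on the sole plate, 38 x 90 x 16 mm, a free-turning steel roller (11 mm thick, 16.5 mm long, along y) on each side, 33 mm left and right of the middle, and an open slot 42 mm wide between for the shim. Origin on the sole plate's top face midway between the rollers, whose tops are 16 mm above it; axes as sole. It is 52 to 58 mm before the stud.
- shim: slotted brass shim, 34 mm wide, 4 mm thick, lying loose in the fulcrum's slot, its open slot (12 mm wide, 16 mm deep) towards the stud, an upturned tab (30 wide, 26 tall, 3 thick) at its rear. Origin on its underside at the point that meets the stud's axis when home (slot end on stud); x forward, z up. Nose 12 mm ahead of the origin, tab's rear face 30 mm behind.
- lever_bar: forked steel lever bar, 270 mm, 0.25 kg, red grip 110 x 22 x 24 mm high. Origin on its underside below mid-grip; x to the prongs, z up; underside all flat at z = 0. Prongs 11 wide, 5 thick, inner faces 46 apart, from x = 154 (the fork's flat root, which pushes the shim's tab) to x = 210 mm. Prongs and root plate (68 wide, from x = 120) run on the rollers. Balance point near x = 10 mm.
- fork_tip (a point): midway between the two prong tips, half way up their thickness (210 mm ahead of the bar's origin).
- wing_nut: loose wing nut taken off the stud, 17 x 32 x 19 mm, on the sole plate's front left corner; not to be disturbed. Origin at its underside.
- beaker: loose glass beaker, diameter 73, 93 mm tall, left of the sole plate; not to be disturbed. Origin at its underside.
- sample_jar: loose sample jar with a blue cap, diameter 64, 85 mm tall, left of the sole plate; not to be disturbed. Origin at its underside.
- flange_edge (a point): middle of the lower front edge of the shaker's grey flange (200 mm wide, 10 mm thick), which the prongs lift. It lies 20 mm in front of the stud's axis and, before lifting, 14 mm above the sole plate; clear space below it on both sides of the foot. The foot must rise well over 4 mm to admit the shim.
- shaker: sieve shaker (blue housing, grey flange below, three sieves on top; about 3.3 kg, varies) that rocks back on its two rear feet, 200 mm behind the stud. Origin on the stud's axis level with the flange's underside, 20 mm above the worktop while the black front foot (24 mm thick, 14 mm tall) is on the sole plate; its height shows the foot's lift. Lifting it over 12 mm strains the rear feet.
There are look-alikes about, which are no part of the job. Leave any green or purple look-alike of the shim alone.

How it is judged (in metres and radians):
On the way, in this order (a step that is already met when the one before it is completed fails the run):
1. the bar, bearing on the fulcrum's rollers, holds the shaker's front foot up by more than 4.4 mm while the shim is still out (not yet within 10 mm of home) (z of shaker in the frame of stud above 0.0184 m and contact force between lever_bar and fulcrum above 3 N and x of shim in the frame of stud below -0.01 m), for 0.2 s.
2. with the foot still held up by the bar on the fulcrum, the shim is home on the stud, within 1.5 mm (z of shaker in the frame of stud above 0.0184 m and contact force between lever_bar and fulcrum above 3 N and x of shim in the frame of stud above -0.0015 m), for 0.2 s.
At the end, for the whole second after the job is handed in: The shim is home on the stud (within 1.5 mm along the slot, 3.5 mm across), the shaker's front foot rests on it with more than 3 N, 3.2 to 4.8 mm above its first height, and the lever bar lies flat and still on the worktop, touching neither sole plate, fulcrum nor shaker (x of shim in the frame of stud between -0.0015 and 0.0025 m and y of shim in the frame of stud between -0.0035 and 0.0035 m and z of shaker in the frame of stud between 0.0172 and 0.0188 m and contact force between shim and shaker above 3 N and height (world z) of lever_bar below 0.004 m and angle between lever_bar's own z axis and vertical below 0.06 rad and linear speed of lever_bar below 0.02 m/s and contact force between lever_bar and sole below 0.05 N and contact force between lever_bar and shaker below 0.05 N and contact force between lever_bar and fulcrum below 0.05 N).
It fails at once if the shaker is levered too far: its front foot more than 12 mm up (z of shaker in the frame of stud above 0.026 m).
It fails at once if the shim is forced against the stud with more than 15 N (contact force between shim and stud above 15 N).
It fails at once if the shaker is jerked or dropped: it moves faster than 70 mm/s (linear speed of shaker above 0.07 m/s).
It fails at once if the wing nut, beaker or sample jar is moved by more than 15 mm (distance of any of wing_nut, beaker, sample_jar from where it was at the start of the episode above 0.015 m).
It also fails if it takes over 54 s, if anything falls off the work surface, if the arm or the gripper's body presses on something with over 40 N, if the wrist force passes 120 N, or if a joint passes its speed limit or range.

## Working session

There is one attempt and no reset: what is moved stays moved. The work goes in short steps, Python scripts to look and compute and a shell command to move; the robot and the scene stay as the last step left them, time stands still between calls to the robot, and variables do not carry over. Pictures are saved under pics/ and viewed, at most 10 in all, crops included, and the job is handed in when it is done.

```bash
mkdir -p pics; ls; cat > h.py <<'E'
import numpy as np, cv2
from cell import ctrl
def cam(n):
    s=ctrl.read_state(); d=ctrl.get_image(n)
    if n=="wrist":
        from scipy.spatial.transform import Rotation as R
        T=np.eye(4); T[:3,:3]=R.from_euler('xyz',s['tool_rot']).as_matrix(); T[:3,3]=s['eef_pos']
        d['pose']=T@np.array(d['T_tool_cam'])
    d['pose']=np.array(d['pose']); return d
def ray(d,u,v):
    r=np.array([(u-d['cx'])/d['fx'],-(v-d['cy'])/d['fy'],-1.0])
    return d['pose'][:3,3], d['pose'][:3,:3]@r
def onz(d,u,v,z):
    o,r=ray(d,u,v); return o+r*(z-o[2])/r[2]
def proj(d,p):
    q=np.linalg.inv(d['pose'])@np.r_[p,1]; return d['cx']+d['fx']*q[0]/-q[2], d['cy']-d['fy']*q[1]/-q[2]
def save(d,f,crop=None,k=1):
    im=d['pixels'][:,:,::-1]
    if crop: im=im[crop[1]:crop[3],crop[0]:crop[2]]
    cv2.imwrite(f,cv2.resize(im,None,fx=k,fy=k,interpolation=cv2.INTER_CUBIC))
E
python3 - <<'E'
from h import *
import pickle
for n in("top","scene"):
    d=cam(n); pickle.dump(d,open(n+'.pkl','wb')); save(d,f'pics/{n}.png',None,1.4); print(n,{k:v for k,v in d.items() if k!='pixels'})
print(ctrl.read_state())
E
```

```text
pics
top {'fx': 443.4651240414531, 'fy': 443.4651240414531, 'cx': 274.1090748726976, 'cy': 215.54117476389897, 'pose': array([[ 2.96720574e-02,  9.93096694e-01, -1.13483589e-01,
         4.73092448e+02],
       [-9.99501872e-01,  2.82574009e-02, -1.40544162e-02,
        -4.60216358e+01],
       [-1.07506430e-02,  1.13844083e-01,  9.93440460e-01,
         9.47473069e+02],
       [ 0.00000000e+00,  0.00000000e+00,  0.00000000e+00,
         1.00000000e+00]])}
scene {'fx': 406.73884581439734, 'fy': 406.73884581439734, 'cx': 271.3494993641251, 'cy': 211.14978322220608, 'pose': array([[ 6.63370686e-01,  5.03109011e-01, -5.53913943e-01,
         8.34190624e+01],
       [-7.48287236e-01,  4.43681799e-01, -4.93165969e-01,
        -5.07977845e+02],
       [-2.35470783e-03,  7.41638581e-01,  6.70795551e-01,
         6.32982733e+02],
       [ 0.00000000e+00,  0.00000000e+00,  0.00000000e+00,
         1.00000000e+00]])}
{'clock': 0.1, 'qpos': array([-1.18878825,  0.62928522,  0.03846174,  1.5182972 , -0.02699686,
        0.99632107, -0.01998785]), 'qd': array([-2.37242095e-05, -8.09790193e-04,  6.73898122e-04, -9.60312898e-04,
       -6.37109682e-04,  7.00803920e-04, -1.22468918e-03]), 'tau': array([ 2.59296881e-03, -5.64528179e+01,  1.23047322e+00, -1.93973333e+01,
        1.12987575e-02,  5.38516717e-03, -3.83813745e-05]), 'eef_pos': array([281.15233813, 585.34239445, 202.65161596]), 'tool_rot': array([-3.13980063e+00,  3.33739673e-05,  2.69378405e+00]), 'force': array([0.11285657, 1.04413823, 0.80406025]), 'torque': array([ 0.01036551, -0.00169052,  0.0269648 ]), 'gripper_force': 0.0, 'width': 85.34481253598705}
```

View pics/top.png

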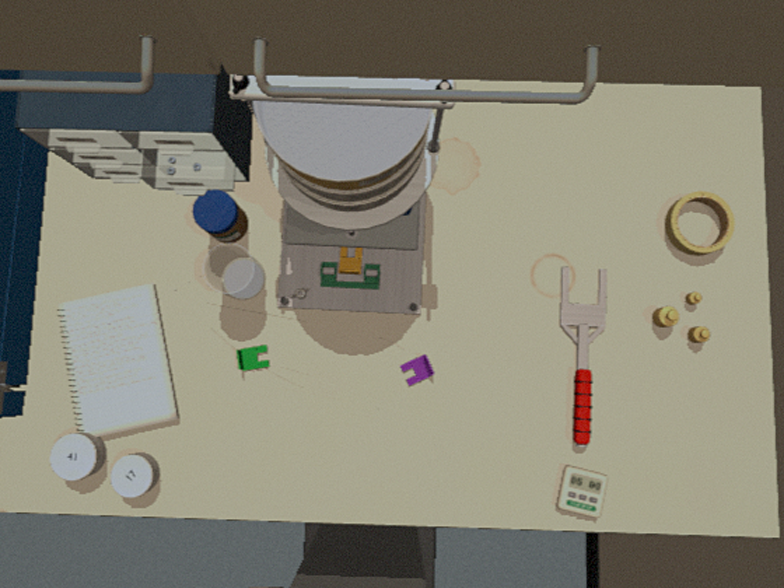

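View pics/scene.png

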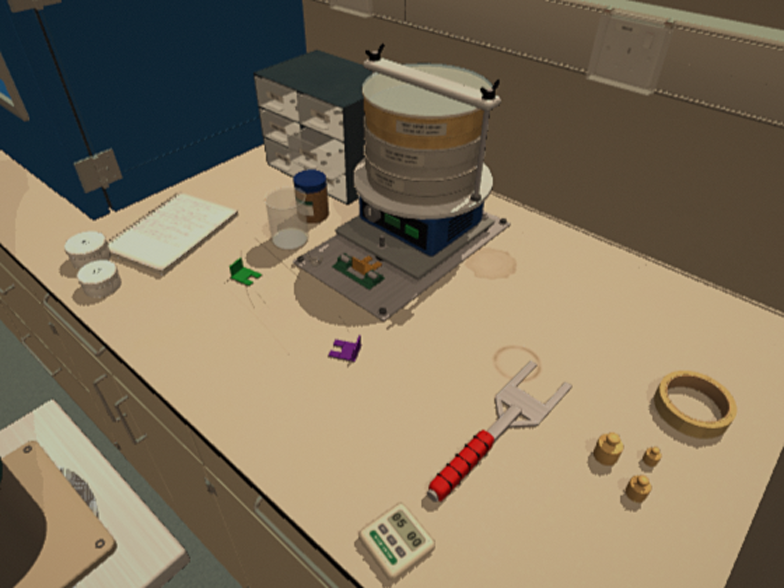

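Top view (×1.4 px): the brass shim sits in the green fulcrum at (350,262), the stud is at (352,232), and the bar has its red grip at (583,405) and prong tips at (565,268) and (603,268). The wing nut is at (300,293), beaker (243,278) and jar (220,215). The shim candidates are brass (350,262), green (254,357) and purple (417,370). The brass one, lying in the fulcrum slot, fits the description. I'll confirm it with a crop.

```bash
python3 - <<'E'
from h import *
import pickle
t=pickle.load(open('top.pkl','rb')); s=pickle.load(open('scene.pkl','rb'))
def crop(d,c,k):
    return cv2.resize(d['pixels'][c[1]:c[3],c[0]:c[2],::-1],None,fx=k,fy=k,interpolation=cv2.INTER_CUBIC)
a=crop(t,(190,135,310,235),5)
cv2.imwrite('pics/c1.png',a)
hsv=cv2.cvtColor(t['pixels'],cv2.COLOR_RGB2HSV)
def m(lo,hi,box):
    k=cv2.inRange(hsv,lo,hi); z=np.zeros_like(k); z[box[1]:box[3],box[0]:box[2]]=k[box[1]:box[3],box[0]:box[2]]; return z
red=m((0,150,120),(8,255,255),(380,240,460,330))
pts=np.argwhere(red)[:,::-1].astype(np.float32); print('red',len(pts),cv2.minAreaRect(pts))
w=np.array([onz(t,u,v,12)[:2] for u,v in pts]); c=cv2.minAreaRect(w.astype(np.float32));print('grip world z12',c, np.rad2deg(0))
# bar steel prong contours on z~5
for u,v in [(565/1.4,268/1.4),(603/1.4,268/1.4),(583/1.4,440/1.4)]: print(onz(t,u,v,5))
gr=m((50,100,40),(85,255,255),(220,180,280,215)); pts=np.argwhere(gr)[:,::-1].astype(np.float32)
w=np.array([onz(t,u,v,22)[:2] for u,v in pts]).astype(np.float32); print('fulc',len(w),cv2.minAreaRect(w))
br=m((10,140,80),(22,255,255),(235,170,270,205)); pts=np.argwhere(br)[:,::-1].astype(np.float32); print(pts.min(0),pts.max(0))
w=np.array([onz(t,u,v,15)[:2] for u,v in pts]).astype(np.float32); print('shim',len(w),cv2.minAreaRect(w))
print('stud top',onz(t,352/1.4,232/1.4,52))
hs=cv2.cvtColor(s['pixels'],cv2.COLOR_RGB2HSV); k=cv2.inRange(hs,(0,150,100),(8,255,255)); pts=np.argwhere(k)[:,::-1].astype(np.float32)
print('red scene',len(pts),cv2.minAreaRect(pts)); w=np.array([onz(s,u,v,12)[:2] for u,v in pts]).astype(np.float32); print(cv2.minAreaRect(w))
print('stud scene', onz(s,382/1.4,238/1.4,52))
E
```

```text
red 434 ((416.4138488769531, 289.99700927734375), (9.925137519836426, 52.21035385131836), 1.9749338626861572)
grip world z12 ((433.1836853027344, -332.74517822265625), (20.442806243896484, 107.65576171875), 87.69923400878906) 0.0
[ 640.71414763 -308.85627357    5.        ]
[ 642.32995901 -366.85918359    5.        ]
[ 382.62648842 -334.60123598    5.        ]
fulc 269 ((617.5993041992188, 20.22808265686035), (86.78056335449219, 35.32439041137695), 89.72022247314453)
[242. 176.] [258. 195.]
shim 232 ((642.8613891601562, 20.468921661376953), (32.59176254272461, 39.47503662109375), 87.47068786621094)
stud top [677.3387312   16.42462385  52.        ]
red scene 676 ((329.5267333984375, 331.5758056640625), (14.93099308013916, 59.532230377197266), 44.02897644042969)
((434.2890930175781, -330.043212890625), (25.05815887451172, 116.05252838134766), 88.0611572265625)
stud scene [675.61602964  14.01356245  52.        ]
```

View pics/c1.png

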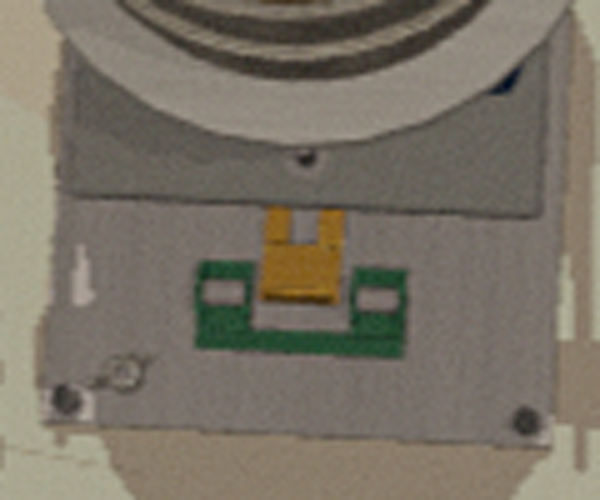

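The crop shows the brass shim in the green fulcrum's slot, tab to the front, slot facing the stud at (305,158), with the rollers at (224,292) and (378,299). That is the shim meant. Now I'll swing the arm inward and round to the bar, and compute positions in the same turn.

```bash
python3 - <<'E'
from h import *
import pickle
t=pickle.load(open('top.pkl','rb'))
P=lambda u,v,z:onz(t,190+u/5-0.4,135+v/5-0.4,z)
L=P(224,292,22);R=P(378,299,22);S=P(305,158,52)
print(L,R,'mid',(L+R)/2,'dist',np.linalg.norm(L-R),'yaw',np.degrees(np.arctan2(-(L-R)[0],(L-R)[1])))
print('stud',S); a=P(48,425,6);b=P(550,445,6);print('front edge',a,b,np.degrees(np.arctan2(-(a-b)[0],(a-b)[1])),np.linalg.norm(a-b))
print('flange edge ends',P(68,192,30),P(538,216,30))
print('tab top',P(262,297,32),P(338,300,32),'nose',P(265,210,10),P(342,212,10))
E
python3 -m handwheel '[[[0,0,0],[0,-0.034,0],0],[[0,0,0],[0,-0.034,0],0],[[0,0,0],[0,-0.034,0],0],[[0,0,4.2],[-0.0403,0,0],0],[[0,0,4.2],[-0.0403,0,0],0]]'
python3 -m handwheel '[[[0,0,4.2],[-0.0403,0,0],0],[[0,0,4.2],[-0.0403,0,0],0],[[0,0,4.2],[-0.0403,0,0],0],[[0,0,4.2],[-0.0403,0,0],0],[[0,0,4.2],[-0.0403,0,0],0]]'
```

```text
[624.38986625  52.45330362  22.        ] [623.21389081 -12.7790889   22.        ] mid [623.80187853  19.83710736  22.        ] dist 65.2429915944322 yaw -1.0327864686093067
stud [676.2726021  18.0957295  52.       ]
front edge [567.34926887 127.18915439   6.        ] [564.90480449 -87.52404318   6.        ] -0.6522721601446803 214.72711197969326
flange edge ends [663.92626717 119.16011911  30.        ] [659.08876279 -79.18945148  30.        ]
tab top [621.08296094  35.40088506  32.        ] [620.70192191   3.56765803  32.        ] nose [662.53732616  37.50296397  10.        ] [662.57399196   4.34177891  10.        ]
clock: 0.52
eef_pos: [305.4, 455.9, 203.3]
tool_rot: [-3.14, -0.002, 2.551]
force: [1.9, 1.5, 0.9]
width: 85.4
gripper_force: 0.0
clock: 0.93
eef_pos: [457.7, 319.8, 203.2]
tool_rot: [3.142, 0.0, 2.177]
force: [0.6, 1.1, -0.4]
width: 85.0
gripper_force: 0.0
```

```bash
python3 -m handwheel '[[[0,0,4.2],[-0.0403,0,0],0],[[0,0,4.2],[-0.0403,0,0],0],[[0,0,4.2],[-0.0403,0,0],0],[[0,0,4.2],[-0.0403,0,0],0],[[0,0,4.2],[-0.0403,0,0],0]]' >/dev/null
python3 -m handwheel '[[[0,0,4.2],[-0.0403,0,0],0],[[0,0,4.2],[-0.0403,0,0],0],[[0,0,4.2],[-0.0403,0,0],0],[[0,0,4.2],[-0.0403,0,0],0],[[0,0,4.2],[-0.0403,0,0],0]]' >/dev/null
python3 -m handwheel '[[[0,0,4.2],[-0.0403,0,0],0],[[0,0,4.2],[-0.0403,0,0],0],[[0,0,4.2],[-0.0403,0,0],0],[[0,0,4.2],[-0.0403,0,0],0],[[0,0,4.2],[-0.0403,0,0],0]]' >/dev/null
python3 -m handwheel '[[[0,0,4.2],[-0.0403,0,0],0],[[0,0,4.2],[-0.0403,0,0],0],[[0,0,7],[0,0,0],0],[[0,0,7],[0,0,0],0],[[0,0,7],[0,0,0],0]]' >/dev/null
python3 -m handwheel '[[[0,0,7],[0,0,0],0],[[0,0,7],[0,0,0],0],[[0,0,7],[0,0,0],0],[[0,0,7],[0,0,0],0],[[0,0,5],[0,0,0],0]]'
python3 - <<'E'
from h import *
print(ctrl.read_state()['qpos'])
d=cam('wrist'); save(d,'pics/w1.png',None,1.2)
import pickle; pickle.dump(d,open('w1.pkl','wb'))
s=ctrl.read_state();print(s['eef_pos'],s['tool_rot'])
for p in [(433,-333,24),(641,-338,5)]: print(proj(d,p))
E
```

```text
clock: 3.02
eef_pos: [471.3, -320.0, 203.1]
tool_rot: [-3.141, 0.001, -0.014]
force: [-0.2, 0.3, -0.3]
width: 85.3
gripper_force: 0.0
[ 0.05514048  0.63570202  0.80613781  1.76054094 -0.54078662  0.98271715
 -0.50925958]
[ 471.33118278 -319.95258592  202.90476448] [-3.14123821e+00  1.15567748e-03 -1.58134695e-02]
(np.float64(287.4586090552929), np.float64(214.96812841801705))
(np.float64(291.55083080725973), np.float64(-13.959848332438924))
```

View pics/w1.png

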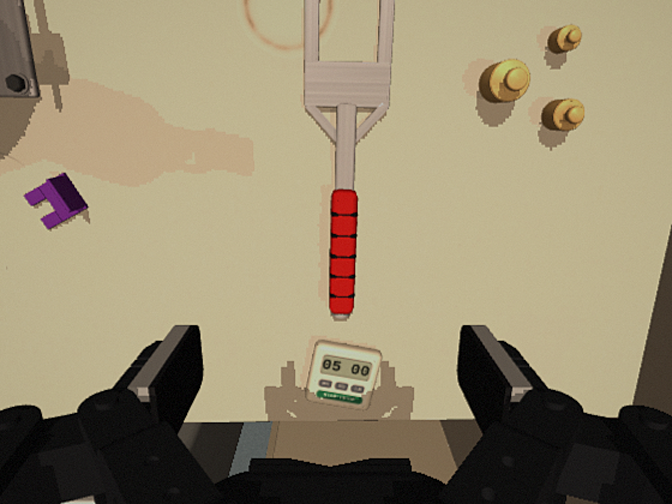

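The wrist view shows the red grip from (345,190) to (342,316) and the fork root around (347,85), lying free. Computing the exact grip pose.

```bash
python3 - <<'E'
from h import *
import pickle
d=pickle.load(open('w1.pkl','rb'))
hsv=cv2.cvtColor(d['pixels'],cv2.COLOR_RGB2HSV)
k=cv2.inRange(hsv,(0,150,100),(8,255,255))|cv2.inRange(hsv,(172,150,100),(180,255,255)); pts=np.argwhere(k)[:,::-1]
w=np.array([onz(d,u,v,20)[:2] for u,v in pts]).astype(np.float32); c=cv2.minAreaRect(w);print(c)
v=cv2.fitLine(w,cv2.DIST_L2,0,.01,.01).ravel();print(np.degrees(np.arctan(v[1]/v[0])),w.min(0),w.max(0))
for p in [(305,80),(390,82),(305,62),(389,62),(304,108),(389,108)]: print(onz(d,p[0]/1.2,p[1]/1.2,5))
E
```

```text
((435.20684814453125, -331.03448486328125), (21.268299102783203, 109.4273681640625), 88.85092163085938)
-1.6291312 [ 380.4799  -342.62686] [ 489.9687  -319.81076]
[ 574.36974056 -302.70266131    5.        ]
[ 571.98569004 -369.59264612    5.        ]
[ 587.45363733 -303.09527287    5.        ]
[ 586.5628382  -368.43004024    5.        ]
[ 553.43661058 -301.27377543    5.        ]
[ 552.50994112 -369.30709128    5.        ]
```

```bash
python3 -m handwheel '[[[0,0,0.5],[-0.0056,0.0024,0.035],0],[[0,0,0],[-0.0056,0.0024,0.035],0],[[0,0,0],[-0.0056,0.0024,0.035],0],[[0,0,0],[-0.0056,0.0024,0.035],0],[[0,0,0],[-0.0056,0.0024,0.035],0]]'
python3 -m handwheel '[[[0,0,0],[0,0,0.015],0],[[0,0,0],[0,0,0.008],0],[[0,0,0],[0,0,0],0]]'
```

```text
clock: 3.48
eef_pos: [443.0, -331.6, 26.8]
tool_rot: [-3.141, 0.0, -0.014]
force: [0.7, -0.6, -0.9]
width: 85.6
gripper_force: 0.0
clock: 3.73
eef_pos: [442.4, -331.2, 3.9]
tool_rot: [-3.14, 0.002, -0.016]
force: [0.7, -0.1, -0.4]
width: 85.4
gripper_force: 0.0
```

```bash
python3 -m handwheel '[[[0,0,0.5],[0,0,0],1],[[0,0,0],[0,0,0],1],[[0,0,0],[0,0,0],1],[[0,0,0],[0,0,0],1],[[0,0,0],[0,0,0],1]]'
python3 -m handwheel '[[[0,0,0],[0,0,0],1],[[0,0,0],[0,0,0],1],[[0,0,0],[0,0,0],1]]'
```

```text
clock: 4.15
eef_pos: [443.9, -332.1, 6.3]
tool_rot: [3.141, -0.001, -0.025]
force: [0.6, -0.5, -0.6]
width: 25.6
gripper_force: 0.0
clock: 4.4
eef_pos: [443.3, -332.0, 5.6]
tool_rot: [3.142, -0.0, -0.025]
force: [-0.2, 0.1, 0.5]
width: -0.0
gripper_force: 0.0
```

```bash
python3 - <<'E'
from h import *
d=cam('wrist'); s=cam('scene'); t=cam('top')
a=cv2.resize(d['pixels'],(400,300)); b=cv2.resize(s['pixels'][190:400,220:500],(400,300),interpolation=cv2.INTER_CUBIC)
cv2.imwrite('pics/g1.png',np.hstack([a,b])[:,:,::-1]); st=ctrl.read_state(); print(st['width'],st['gripper_force'],st['eef_pos'])
E
```

```text
-0.31252630072043097 0.0 [ 443.21540201 -331.96546934    5.47772971]
```

View pics/g1.png

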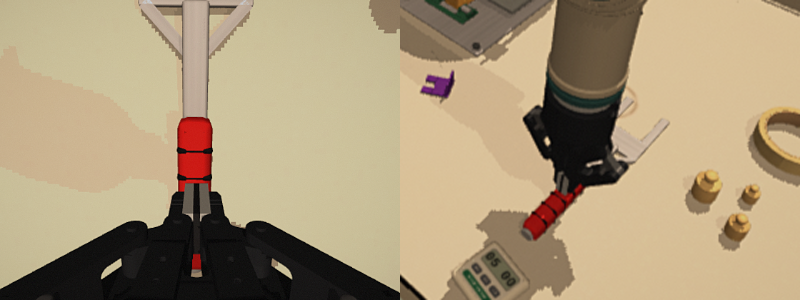

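```bash
cat > red.py <<'E'
from h import *
def red(n,z=24):
    d=cam(n); hsv=cv2.cvtColor(d['pixels'],cv2.COLOR_RGB2HSV)
    k=cv2.inRange(hsv,(0,150,80),(8,255,255))|cv2.inRange(hsv,(172,150,80),(180,255,255))
    k=cv2.morphologyEx(k,cv2.MORPH_OPEN,np.ones((2,2),np.uint8)); p=np.argwhere(k)[:,::-1]
    w=np.array([onz(d,u,v,z)[:2] for u,v in p]).astype(np.float32); return d,p,w
E
python3 - <<'E'
from red import *
for n in('wrist','top'):
    d,p,w=red(n); print(n,p.min(0),p.max(0),w.min(0),w.max(0))
print(ctrl.read_state()['tau'],ctrl.read_state()['force'])
E
python3 -m handwheel '[[[0,0,0],[0,0,-0.005],1],[[0,0,0],[0,0,-0.005],1],[[0,0,0],[0,0,-0.005],1],[[0,0,0],[0,0,-0.005],1],[[0,0,0],[0,0,0],1]]'
python3 - <<'E'
from red import *
for n in('wrist','top'):
    d,p,w=red(n); print(n,p.min(0),p.max(0),w.min(0),w.max(0))
    if n=='wrist': save(d,'pics/g2.png',(180,120,380,420),2)
print(ctrl.read_state())
E
```

```text
wrist [249 165] [297 377] [ 383.1722  -343.17368] [ 491.01816 -321.68753]
top [412 265] [423 281] [ 451.70544 -342.7152 ] [ 484.5742  -320.20517]
[-1.24767126e-02 -5.31338453e+01  9.20893192e+00 -8.51242304e+00
  7.47091253e-03  2.14268053e-03  9.99901431e-06] [ 0.07723196 -0.16099283  0.30937759]
clock: 5.07
eef_pos: [443.9, -332.6, 26.8]
tool_rot: [3.14, -0.002, -0.025]
force: [-0.2, -0.8, -0.3]
width: 0.3
gripper_force: 0.0
wrist [251 159] [294 263] [ 436.83017 -343.63034] [ 490.7741 -321.4806]
top [411 265] [422 314] [ 384.93262 -340.88452] [ 484.5742  -317.84348]
{'clock': 5.1667, 'qpos': array([ 0.23573979,  0.83645671,  0.57419635,  1.93530818, -0.78542026,
        0.60684429, -0.2638414 ]), 'qd': array([ 0.00444946,  0.01155369, -0.00885671,  0.00604676, -0.00065475,
       -0.00140684,  0.0030287 ]), 'tau': array([ 1.41585615e-02, -5.26572454e+01,  9.60443974e+00, -9.42308754e+00,
        1.95485086e-02, -4.84160337e-03, -8.87078553e-03]), 'eef_pos': array([ 443.52873166, -332.0376322 ,   25.88889047]), 'tool_rot': array([ 3.14125459e+00, -6.30351149e-04, -2.52178850e-02]), 'force': array([-0.54009143,  1.00576692, -0.91688135]), 'torque': array([-0.02975781, -0.01121856, -0.01350972]), 'gripper_force': 0.0, 'width': 0.02558605382010904}
```

View pics/g2.png

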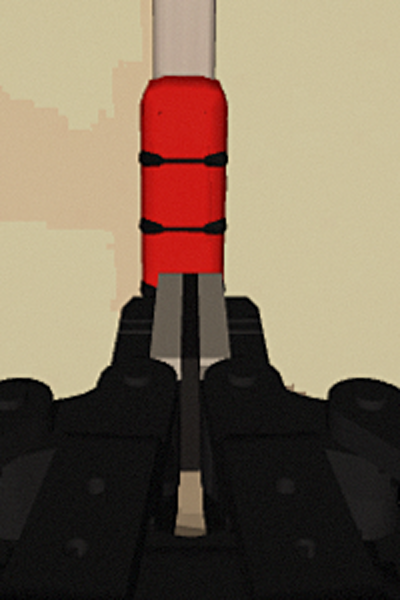

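The crop shows the fingers shut above the grip, with the tips cutting the red at row ~270. The bar hasn't moved and isn't held. I'll check where the tips really are against the TCP reading.

```bash
python3 - <<'E'
from h import *
d=cam('wrist'); o=d['pose'][:3,3]; print('cam',o, 'tcp px',proj(d,ctrl.read_state()['eef_pos']))
print(d['T_tool_cam'])
for (u,v) in [(180+190/2,120+273/2),(180+158/2,120+273/2),(180+225/2,120+273/2),(180+190/2,120+470/2)]:
    o,r=ray(d,u,v)
    for x in (443.5,454.5):
        print((u,v),x,(o+r*(x-o[0])/r[0]).round(1))
    print(onz(d,u,v,0))
E
```

```text
cam [ 517.76448982 -334.5347495   195.24223772] tcp px (np.float64(272.8944300531819), np.float64(252.41119534337858))
[[-9.48043235e-05  9.57298925e-01  2.89099912e-01  7.43818573e+01]
 [ 9.99999933e-01  1.93160676e-04 -3.11685293e-04  6.81689009e-01]
 [-3.54218730e-04  2.89099863e-01 -9.57298879e-01 -1.69306273e+02]
 [ 0.00000000e+00  0.00000000e+00  0.00000000e+00  1.00000000e+00]]
(275.0, 256.5) 443.5 [ 443.5 -332.9   31. ]
(275.0, 256.5) 454.5 [ 454.5 -333.1   55.3]
[ 4.29486390e+02 -3.32593114e+02  2.84217094e-14]
(259.0, 256.5) 443.5 [ 443.5 -325.    30.5]
(259.0, 256.5) 454.5 [ 454.5 -326.4   54.9]
[ 4.29725774e+02 -3.23253762e+02  2.84217094e-14]
(292.5, 256.5) 443.5 [ 443.5 -341.5   31.5]
(292.5, 256.5) 454.5 [ 454.5 -340.4   55.7]
[ 429.22454485 -342.80873796    0.        ]
(275.0, 355.0) 443.5 [ 443.5 -332.8  102.7]
(275.0, 355.0) 454.5 [ 454.5 -333.1  116.4]
[ 361.12095379 -330.87689874    0.        ]
```

```bash
python3 -m handwheel '[[[0,0,0],[0,0,-0.01],0],[[0,0,0],[0,0,0],0],[[0,0,0],[0,0,0],0],[[0,0,0],[0,0,0],0],[[0,0,0],[0,0,0],0]]'
python3 -m handwheel '[[[0,0,0],[0,0,0.01],0.5],[[0,0,0],[0,0,0.01],0.5],[[0,0,0],[0,0,0.01],0.5],[[0,0,0],[0,0,0],0.5],[[0,0,0],[0,0,0],0.5]]'
python3 -m handwheel '[[[0,0,0],[0,0,0.002],0.6],[[0,0,0],[0,0,0.001],0.6],[[0,0,0],[0,0,0.001],0.6],[[0,0,0],[0,0,0],0.6]]'
python3 -m handwheel '[[[0,0,0],[0,0,0],0.7],[[0,0,0],[0,0,0],0.7]]'
python3 -m handwheel '[[[0,0,0],[0,0,0],0.74],[[0,0,0],[0,0,0],0.76]]'
```

```text
clock: 5.63
eef_pos: [443.2, -331.9, 35.4]
tool_rot: [-3.141, 0.0, -0.025]
force: [-0.7, 0.5, -0.5]
width: 60.7
gripper_force: 0.0
clock: 6.05
eef_pos: [442.4, -331.5, 4.3]
tool_rot: [-3.14, 0.002, -0.026]
force: [0.1, -0.3, 0.1]
width: 42.6
gripper_force: 0.0
clock: 6.38
eef_pos: [443.3, -332.0, 1.6]
tool_rot: [3.142, -0.0, -0.025]
force: [1.1, -0.2, 0.8]
width: 34.3
gripper_force: 0.0
clock: 6.55
eef_pos: [443.4, -332.1, 1.7]
tool_rot: [3.141, -0.0, -0.025]
force: [-0.3, -0.1, 0.6]
width: 25.9
gripper_force: 0.0
clock: 6.72
eef_pos: [443.3, -332.0, 1.6]
tool_rot: [3.142, -0.0, -0.025]
force: [0.3, 0.4, 0.1]
width: 20.6
gripper_force: 0.0
```

```bash
python3 -m handwheel '[[[0,0,0],[0,0,0],0.85],[[0,0,0],[0,0,0],0.85]]'
python3 - <<'E'
from h import *
d=cam('wrist'); save(d,'pics/g3.png',(170,120,390,420),2); print(ctrl.read_state()['width'],ctrl.read_state()['gripper_force'])
E
```

```text
clock: 6.88
eef_pos: [443.3, -332.0, 1.5]
tool_rot: [3.142, -0.0, -0.025]
force: [-0.0, 0.2, 0.2]
width: 12.8
gripper_force: 0.0
12.961594446167823 0.0
```

View pics/g3.png

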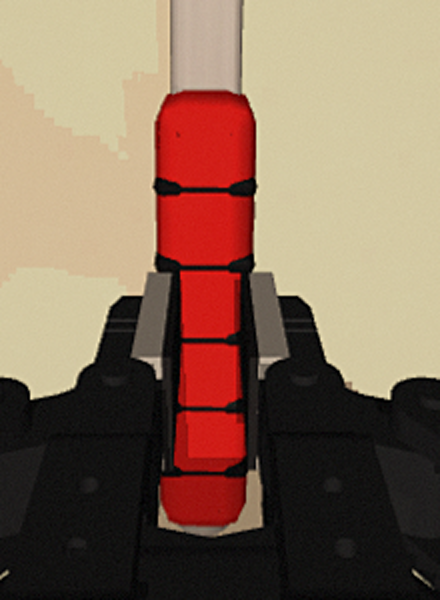

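The grip top is fully visible between the pads and the pads overlap its edges, so the tips are actually above the grip. A ray to the pad front at x+11 puts the tips about 25 mm behind the reported TCP. I'll descend in small steps and watch the force.

```bash
python3 -m handwheel '[[[0,0,0],[0,0,0],0.5],[[0,0,0],[0,0,0],0.5],[[0,0,0],[0,0,0],0.5],[[0,0,0],[0,0,0.002],0.5],[[0,0,0],[0,0,0],0.5]]'
python3 -m handwheel '[[[0,0,0],[0,0,0.002],0.5],[[0,0,0],[0,0,0],0.5]]'
python3 -m handwheel '[[[0,0,0],[0,0,0.002],0.5],[[0,0,0],[0,0,0],0.5]]'
```

```text
clock: 7.35
eef_pos: [443.2, -331.8, -0.8]
tool_rot: [-3.141, 0.0, -0.025]
force: [0.2, -0.3, -0.1]
width: 42.7
gripper_force: 0.0
clock: 7.52
eef_pos: [443.1, -331.8, -2.9]
tool_rot: [-3.141, 0.0, -0.025]
force: [0.1, -0.7, 0.4]
width: 42.5
gripper_force: 0.0
clock: 7.68
eef_pos: [443.1, -331.9, -4.8]
tool_rot: [-3.141, 0.0, -0.025]
force: [-0.7, -0.2, 0.7]
width: 42.6
gripper_force: 0.0
```

```bash
for i in 1 2; do python3 -m handwheel '[[[0,0,0],[0,0,0.002],0.5],[[0,0,0],[0,0,0.002],0.5],[[0,0,0],[0,0,0],0.5]]' | egrep 'eef|force'; done
python3 -m handwheel '[[[0,0,0],[0,0,0.002],0.5],[[0,0,0],[0,0,0],0.5]]'| egrep 'eef|force'
python3 -m handwheel '[[[0,0,0],[0,0,0.002],0.5],[[0,0,0],[0,0,0],0.5]]'| egrep 'eef|force'
python3 - <<'E'
from h import *
d=cam('wrist'); save(d,'pics/g4.png',(120,120,420,420),2)
E
```

```text
eef_pos: [443.1, -331.8, -8.9]
force: [-0.2, -0.3, 0.7]
gripper_force: 0.0
eef_pos: [443.1, -331.8, -12.9]
force: [0.3, 0.1, 0.7]
gripper_force: 0.0
eef_pos: [443.1, -331.9, -14.8]
force: [0.3, -0.4, -0.5]
gripper_force: 0.0
eef_pos: [443.1, -331.9, -16.8]
force: [0.3, 0.4, 0.3]
gripper_force: 0.0
```

View pics/g4.png

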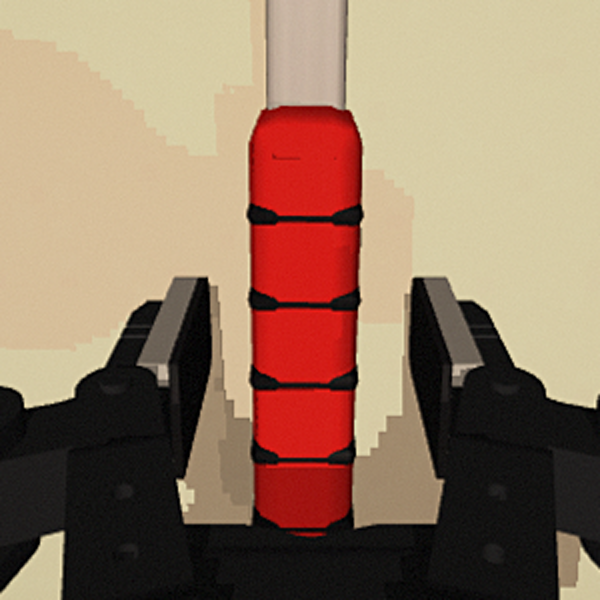

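Now the pads straddle the grip with daylight either side, and nothing is touching. I'll go a little lower and close.

```bash

python3 -m handwheel '[[[0,0,0],[0,0,0.002],0.6],[[0,0,0],[0,0,0.001],0.6],[[0,0,0],[0,0,0],0.6]]'| egrep 'eef|force'
python3 -m handwheel '[[[0,0,0],[0,0,0],0.68],[[0,0,0],[0,0,0],0.72],[[0,0,0],[0,0,0],0.76],[[0,0,0],[0,0,0],0.8]]'
python3 -m handwheel '[[[0,0,0],[0,0,0],1],[[0,0,0],[0,0,0],1],[[0,0,0],[0,0,0],1],[[0,0,0],[0,0,0],1]]'
```

```text
eef_pos: [443.1, -331.8, -19.7]
force: [-0.3, -0.1, 0.6]
gripper_force: 0.0
clock: 9.15
eef_pos: [443.2, -331.6, -19.3]
tool_rot: [-3.141, -0.0, -0.025]
force: [-1.7, 2.3, 3.5]
width: 20.7
gripper_force: 59.4
clock: 9.48
eef_pos: [443.2, -331.7, -19.3]
tool_rot: [-3.141, -0.0, -0.025]
force: [-0.1, 2.2, 5.9]
width: 20.5
gripper_force: 59.5
```

Gripped at 59 N, width about 21 mm, with the bar's underside at z = 0 when the TCP reads −19.3. Next I lift and carry it across to a point ahead of the fulcrum.

```bash

python3 -m handwheel '[[[0,0,0],[0,0,-0.003],1],[[0,0,0],[0,0,-0.008],1],[[0,0,0],[0,0,-0.015],1],[[0,0,0],[-0.006,0,-0.02],1],[[0,0,0],[-0.006,0,-0.02],1]]'| egrep 'eef|force'
python3 -m handwheel '[[[0,0,0],[-0.004,-0.01,-0.01],1],[[0,0,0],[-0.003,-0.02,-0.004],1],[[0,0,0],[-0.002,-0.0272,0],1],[[0,0,0],[-0.002,-0.0272,0],1],[[0,0,0],[-0.002,-0.0272,0],1]]'| egrep 'eef|force'
python3 -m handwheel '[[[0,0,0],[-0.002,-0.0272,0],1],[[0,0,0],[-0.002,-0.0272,0],1],[[0,0,0],[-0.002,-0.0272,0],1],[[0,0,0],[-0.002,-0.0272,0],1],[[0,0,0],[-0.002,-0.0272,0],1]]'| egrep 'eef|force'
python3 -m handwheel '[[[0,0,-0.2],[-0.002,-0.0272,0],1],[[0,0,-0.2],[-0.002,-0.0272,0],1],[[0,0,0],[0,-0.02,0],1],[[0,0,0],[0,-0.011,0],1],[[0,0,0],[0,0,0],1]]'
python3 - <<'E'
from h import *
import pickle
for i in range(2): d=cam('top')
s=cam('scene'); pickle.dump((d,s),open('a.pkl','wb'))
a=cv2.resize(d['pixels'][140:240,190:310],(480,400),interpolation=cv2.INTER_CUBIC); b=cv2.resize(s['pixels'][130:250,190:310],(320,320),interpolation=cv2.INTER_CUBIC)
b=np.vstack([b,np.zeros((80,320,3),np.uint8)])
cv2.imwrite('pics/a.png',np.hstack([a,b])[:,:,::-1]); print(ctrl.read_state()['eef_pos'],ctrl.read_state()['tool_rot'])
E
```

```text
eef_pos: [431.0, -331.7, 47.0]
force: [1.3, 0.1, -1.7]
gripper_force: 58.9
eef_pos: [420.7, -217.9, 60.6]
force: [0.3, 0.4, -2.7]
gripper_force: 59.0
eef_pos: [414.0, -81.7, 60.6]
force: [0.0, -0.0, -1.8]
gripper_force: 59.0
clock: 11.15
eef_pos: [411.6, 5.7, 60.3]
tool_rot: [-3.139, 0.001, -0.013]
force: [-0.4, 0.1, -1.8]
width: 20.5
gripper_force: 59.0
[412.42843036   1.31744102  60.64641138] [ 3.14076853e+00 -4.91429117e-04 -1.86942188e-02]
```

View pics/a.png

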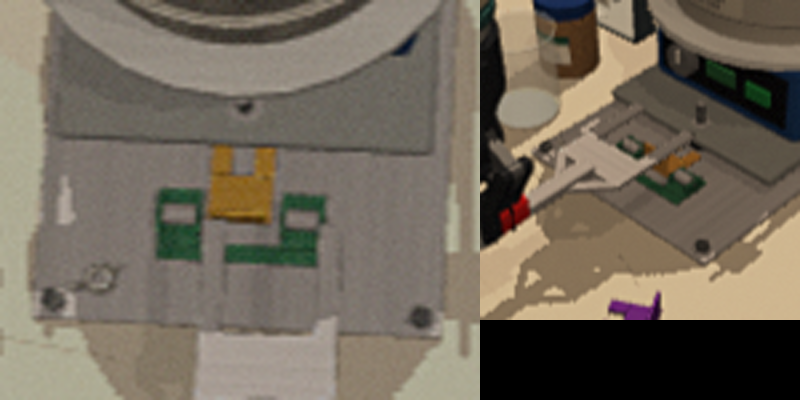

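The picture shows the bar on approach, its prongs at columns ~213 and ~330 (centre 272), while the shim's centre is at 242. It needs to move left before lowering. Checking the numbers.

```bash
python3 - <<'E'
from h import *
import pickle
d,s=pickle.load(open('a.pkl','rb'))
for u,v in [(213.5,240),(330,240),(271.8,228)]: print(onz(d,190+u/4-.5,140+v/4-.5,85).round(1))
for u in [(181,213,22),(303,219,22),(245,107,52)]: print(onz(d,190+u[0]/4-.5,140+u[1]/4-.5,u[2]).round(1))
E
python3 -m handwheel '[[[0,0,0],[0,-0.006,0],1],[[0,0,0],[0,-0.008,0],1],[[0,-3.5,0],[0,-0.006,0],1],[[0,-3.5,0],[0,-0.0015,0],1],[[0,-3.5,0],[0,0,0],1]]'| egrep 'eef|rot|force'
python3 -m handwheel '[[[0,-3.5,0],[0,0,0],1],[[0,0,0],[0,0,0],1]]'| egrep 'eef|rot|force'
python3 - <<'E'
from h import *
import pickle
d=cam('top'); pickle.dump(d,open('b.pkl','wb'))
ref=pickle.load(open('top.pkl','rb'))['pixels'].astype(int)
df=np.abs(d['pixels'].astype(int)-ref).sum(2)>70
for v in range(180,216,3): print(v,''.join('#' if x else '.' for x in df[v,215:290]))
E
```

```text
[601.6  28.5  85. ]
[603.2 -28.7  85. ]
[6.084e+02 1.000e-01 8.500e+01]
[624.9  51.7  22. ]
[623.5 -12.9  22. ]
[676.2  17.8  52. ]
eef_pos: [412.6, 24.2, 60.8]
tool_rot: [3.141, 0.186, -0.018]
force: [0.5, 0.1, -3.4]
gripper_force: 59.1
eef_pos: [415.9, 23.3, 59.6]
tool_rot: [3.14, 0.243, -0.017]
force: [0.2, -0.8, -2.9]
gripper_force: 59.1
180 ...........................................................................
183 ...........................................................................
186 ...........................................................................
189 ########...................................................................
192 ##.........................................................................
195 ...###########.............................................................
198 ###................#####......................######.......................
201 #######.......##########......................######.......................
204 ###########..###########.....................######........................
207 ##########.##..............................................................
210 #################.##.......................................................
213 ##################.##.#....................................................
```

```bash
python3 - <<'E'
from h import *
import pickle
d=pickle.load(open('b.pkl','rb'))
g=cv2.cvtColor(d['pixels'],cv2.COLOR_RGB2GRAY).astype(int)
ref=cv2.cvtColor(pickle.load(open('top.pkl','rb'))['pixels'],cv2.COLOR_RGB2GRAY).astype(int)
df=g-ref
for v in range(192,204): print(v,' '.join('%3d'%x for x in df[v,230:272]))
for u,v in [(236.3,197),(263.7,197),(250,197)]: print(onz(d,u,v,34).round(1))
for i in range(6):
  s=ctrl.read_state()
print(s['eef_pos'],s['tool_rot'])
E
```

```text
192   1   7   9   6  12   9   3  12   3  11   4   0   4   4   9   4  10   0   0   7   6   3   9   9   4  12   6   9   8  14  10  10   3   6  11   6   3   6  12   3   6   9
193  15   9   7   7  13  14   7   5   7  -1   0   8   9   6  10   5   7   7  11   7   5   6   8   6   9  11   9  11   5   5   7   7   7   8  10  10   5   6   1   9   1  12
194  11  11   5   9   8   6   5  11  10   5   5  11   8   8  11   6   0   7   5  -1   1   7   2  -1   6   2   8   5  10  12  10   3  10   4   7  10   7  12  10   6   4   3
195   5   7   7  11  12   3   4   8   2   5   5   9   4   5  12   3   5   5   5   7  11   4   4  12   8   4   2  10  12   8  14  -1   9  13  10   9   6  10  10   6  10   3
196  -2   4   4   5  10   9   8  10   2 -11   6   8   3   8   9   7   1   8   7   4  11  12   8   8  13   7   5   7   9   6   7   2   6   0   4   4   4   7  10   8   3   9
197  -1  -4   6  18  44  55  55  59  44   8  11  13   6  10   6  10   8  10   8   9   6   7  10   9   9   6  10  10   4   3   7   1  -5  12   4   7   1   9  14  -2   5  10
198  13   0  -4  16  46  58  60  58  46   8   8  10   9  10   9  13 
[... 402 characters left out ...]
8  35  57  46  63  51  25   6   6   3   7   5
201  57  49  46  31  54  56  58  63  46   4   5   0  11   0   7  13   6  10   6  15   6   3   5   5   8   3  -6   0  -3   0  12  45  52  55  50  46  25  12  12   3   6  11
202  67  57  51  40  41  55  47  57  43   4  -1   8   6  14   6   1  -2  11   8   6   6  12   1   6   0   4  -5  -2  -2   6  26  62  68  70  63  54  18   9   9   7  -2  10
203  65  69  60  57  50  50  50  62  48  12   7  14  -3   9  11  -1   9   6   7   8   4   7   6  10   2   7  -5   0  -5  -8  18  55  59  56  61  39  13   6   4   0   6  16
[614.1  46.9  34. ]
[615.7 -10.3  34. ]
[614.9  18.3  34. ]
[414.31650028  23.20284247  59.76275453] [ 3.14025438  0.24257034 -0.01788714]
```

```bash

python3 -m handwheel '[[[0,0,0],[0.005,-0.001,0],1],[[0,0,0],[0.007,0,0],1],[[0,0,0],[0.007,0,0.001],1],[[0,0,0],[0.006,0,0.001],1],[[0,0,0],[0.002,0,0],1]]'| egrep 'eef|rot|force'
for i in 1 2 ; do python3 -m handwheel '[[[0,0,0],[0,0,0.001],1],[[0,0,0],[0,0,0],1]]'| egrep 'eef|^force'; done
python3 -m handwheel '[[[0,0,0],[0,0,0.001],1],[[0,0,0],[0,0,0],1]]'| egrep 'eef|^force'
```

```text
eef_pos: [439.7, 23.9, 51.7]
tool_rot: [-3.141, 0.243, -0.018]
force: [0.7, -0.1, -3.0]
gripper_force: 59.1
eef_pos: [437.9, 23.9, 50.9]
force: [-0.4, -0.7, -3.3]
eef_pos: [437.6, 24.0, 50.0]
force: [-0.2, -0.3, -2.2]
eef_pos: [437.6, 24.0, 49.1]
force: [0.8, -0.9, -2.4]
```

```bash

for i in 1 2 3; do python3 -m handwheel '[[[0,0,0],[0,0,0.0007],1],[[0,0,0],[0,0,0],1],[[0,0,0],[0,0,0],1]]'| egrep 'eef|^force'; done
```

```text
eef_pos: [437.7, 24.0, 48.4]
force: [-0.7, 1.4, -2.0]
eef_pos: [437.7, 23.9, 47.8]
force: [0.9, -0.1, -1.9]
eef_pos: [437.5, 23.9, 47.1]
force: [0.8, 0.5, -1.9]
```

```bash

for i in 1 2 3; do python3 -m handwheel '[[[0,0,0],[0,0,0.0007],1],[[0,0,0],[0,0,0],1],[[0,0,0],[0,0,0],1]]'>/dev/null; python3 -c "
from cell import ctrl
s=ctrl.read_state();print(s['eef_pos'].round(1),s['force'].round(1),s['torque'].round(2))"; done
```

```text
[437.4  23.9  46.4] [ 0.8  0.8 -0.2] [ 0.03 -0.75  0.02]
[437.2  23.9  45.8] [ 0.2  0.3 -0.9] [ 0.06 -0.89  0.07]
[437.   23.9  45.1] [1.7 0.6 0.3] [ 0.1  -0.95 -0.02]
```

```bash
cat > st.sh <<'E'
python3 -c "
from cell import ctrl
s=ctrl.read_state();print(s['clock'],s['eef_pos'].round(1),s['tool_rot'].round(3),s['force'].round(1),s['torque'].round(2),round(s['gripper_force'],1))"
E
python3 -m handwheel '[[[0,0,0],[0,0,-0.0016],1],[[0,0,0],[0,0,-0.0016],1],[[0,0,0],[0,0,0],1]]'>/dev/null; sh st.sh
python3 -m handwheel '[[[0,0,0],[0.003,0,0],1],[[0,0,0],[0.004,0,0],1],[[0,0,0],[0.004,0,0],1],[[0,0,0],[0.003,0,0],1],[[0,0,0],[0.002,0,0],1]]' >/dev/null; sh st.sh
```

```text
14.6 [437.2  24.   48.3] [-3.141  0.245 -0.018] [ 0.3  0.2 -2. ] [-0.01 -0.5   0.01] 59.3
15.0167 [453.6  23.6  44. ] [ 3.141  0.244 -0.018] [-0.6 -0.1 -1.9] [ 0.   -0.54 -0.04] 59.3
```

```bash

python3 -m handwheel '[[[0,0,0],[0.003,0,0],1],[[0,0,0],[0.003,0,0],1],[[0,0,0],[0.002,0,0],1],[[0,0,0],[0.001,0,0],1],[[0,0,0],[0,0,0],1]]' >/dev/null; sh st.sh
python3 -m handwheel '[[[0,0,0],[0.002,0,0],1],[[0,0,0],[0.003,0,0],1],[[0,0,0],[0.002,0,0],1],[[0,0,0],[0.001,0,0],1],[[0,0,0],[0,0,0],1]]' >/dev/null; sh st.sh
python3 - <<'E'
from red import *
import pickle
d=cam('top'); pickle.dump(d,open('c.pkl','wb'))
hsv=cv2.cvtColor(d['pixels'],cv2.COLOR_RGB2HSV)
k=cv2.inRange(hsv,(10,140,80),(22,255,255))[170:205,235:270]; p=np.argwhere(k)[:,::-1]+[235,170]; print(len(p),p.min(0),p.max(0))
w=np.array([onz(d,u,v,15)[:2] for u,v in p]); print(w.min(0),w.max(0))
E
```

```text
15.4333 [462.1  23.5  42. ] [ 3.142  0.244 -0.018] [ 0.6 -0.4 -1.8] [ 0.03 -0.54  0.03] 59.3
15.85 [469.9  23.3  40.1] [ 3.142  0.244 -0.018] [ 0.1  0.7 -0.6] [-0.02 -0.5   0.07] 59.3Traceback (most recent call last):
  File "<stdin>", line 5, in <module>
    return umr_minimum(a, axis, None, out, keepdims, initial, where)
ValueError: zero-size array to reduction operation minimum which has no identity
```

```bash
cat > lift.py <<'E'
from h import *
import pickle
from scipy.ndimage import shift
r=pickle.load(open('scene.pkl','rb'))
def meas():
    d=cam('scene')
    a=cv2.cvtColor(r['pixels'],cv2.COLOR_RGB2GRAY).astype(np.float32); b=cv2.cvtColor(d['pixels'],cv2.COLOR_RGB2GRAY).astype(np.float32)
    o=[]
    for c in [(262,150,312,178),(270,120,340,145)]:
        (dx,dy),q=cv2.phaseCorrelate(a[c[1]:c[3],c[0]:c[2]],b[c[1]:c[3],c[0]:c[2]],cv2.createHanningWindow((c[2]-c[0],c[3]-c[1]),cv2.CV_32F)); o.append((round(dx,2),round(dy,2),round(q,2)))
    return o
if __name__=='__main__':
    print(meas(), 'px/mm z', np.subtract(proj(r,(700,18,71)),proj(r,(700,18,70))).round(3))
E
python3 lift.py
python3 -m handwheel '[[[0,0.7,0],[0.0003,0,0.0019],1],[[0,1.4,0],[0.0005,0,0.0038],1],[[0,1.4,0],[0.0005,0,0.0038],1],[[0,1,0],[0.0004,0,0.0027],1],[[0,0.5,0],[0.0002,0,0.0014],1]]' >/dev/null; sh st.sh; python3 lift.py
```

```text
[(-0.02, -0.09, 1.01), (0.05, 0.38, 0.99)] px/mm z [ 0.004 -0.344]
16.3667 [469.   23.3  26.6] [ 3.142  0.155 -0.019] [ 1.6 -0.2 -0. ] [ 0.02 -0.48  0.03] 59.5
[(0.1, -0.17, 0.97), (-0.17, 0.65, 0.85)] px/mm z [ 0.004 -0.344]
```

```bash

python3 -m handwheel '[[[0,0.6,0],[0.0002,0,0.0016],1],[[0,1,0],[0.0003,0,0.0027],1],[[0,1,0],[0.0003,0,0.0027],1],[[0,0.6,0],[0.0002,0,0.0016],1],[[0,0,0],[0,0,0],1]]' >/dev/null; sh st.sh; python3 lift.py
python3 -m handwheel '[[[0,0.6,0],[0.0002,0,0.0016],1],[[0,1,0],[0.0003,0,0.0027],1],[[0,1,0],[0.0003,0,0.0027],1],[[0,0.6,0],[0.0002,0,0.0016],1],[[0,0,0],[0,0,0],1]]' >/dev/null; sh st.sh; python3 lift.py
```

```text
16.8333 [468.8  23.4  17.9] [-3.141  0.1   -0.019] [ 1.8 -0.5  1. ] [ 0.01 -0.63  0.01] 59.5
[(0.05, -0.95, 1.02), (0.42, -0.01, 0.8)] px/mm z [ 0.004 -0.344]
17.3 [469.3  23.3   9.2] [-3.142  0.044 -0.019] [ 3.  -0.  -0.1] [-0.06 -0.78  0.03] 59.5
[(0.39, -1.58, 1.01), (1.01, -1.04, 0.77)] px/mm z [ 0.004 -0.344]
```

```bash

python3 -m handwheel '[[[0,0.6,0],[0.0001,0,0.0016],1],[[0,1,0],[0.0002,0,0.0027],1],[[0,1,0],[0.0002,0,0.0027],1],[[0,0.6,0],[0.0001,0,0.0016],1],[[0,0,0],[0,0,0],1]]' >/dev/null; sh st.sh; python3 lift.py
python3 -m handwheel '[[[0,0,0],[0,0,0],1],[[0,0,0],[0,0,0],1]]'>/dev/null; sh st.sh
```

```text
17.7667 [470.   23.2   0.7] [-3.142 -0.013 -0.019] [ 3.9 -0.7  0.9] [-0.01 -0.86  0.02] 59.5
[(0.49, -1.47, 0.97), (1.71, -1.9, 0.56)] px/mm z [ 0.004 -0.344]
17.9833 [470.   23.2   0.7] [ 3.141 -0.012 -0.018] [ 5.3 -0.4  0.7] [ 0.   -1.04  0.01] 59.5
```

```bash

for i in 1 2 3; do python3 -m handwheel '[[[0,0,0],[0.001,0,0],1],[[0,0,0],[0.0015,0,0],1],[[0,0,0],[0.0015,0,0],1],[[0,0,0],[0.001,0,0],1]]' >/dev/null; sh st.sh; done; python3 lift.py
```

```text
18.3167 [469.8  23.5  -0. ] [-3.141e+00 -3.000e-03 -1.900e-02] [-7.8 -1.2  4.1] [-0.31  1.18 -0.06] 60.0
18.65 [ 4.721e+02  2.370e+01 -4.000e-01] [-3.14e+00  1.00e-03 -1.90e-02] [-9.9  0.1  4.9] [-0.18  1.75 -0.07] 60.2
18.9833 [ 4.768e+02  2.370e+01 -3.000e-01] [-3.14e+00  1.00e-03 -1.90e-02] [-10.   -0.7   6.8] [-0.26  1.76 -0.16] 60.3
[(0.67, -2.6, 0.74), (1.48, -1.76, 0.42)] px/mm z [ 0.004 -0.344]
```

```bash

for i in 1 2 3; do python3 -m handwheel '[[[0,0,0],[0.0015,0,0],1],[[0,0,0],[0.0015,0,0],1],[[0,0,0],[0.0015,0,0],1],[[0,0,0],[0.001,0,0],1]]' >/dev/null; sh st.sh; done; python3 lift.py
```

```text
19.3667 [ 4.82e+02  2.35e+01 -2.00e-01] [-3.139e+00  2.000e-03 -1.900e-02] [-12.   -0.3   8.1] [-0.23  1.86 -0.15] 60.5
19.7 [ 4.874e+02  2.350e+01 -1.000e-01] [-3.139e+00  2.000e-03 -1.900e-02] [-11.2  -0.3   9. ] [-0.32  2.03 -0.11] 60.6
20.0333 [492.7  23.3  -0. ] [-3.139e+00  2.000e-03 -1.900e-02] [-12.2   0.1   9.8] [-0.29  2.13 -0.12] 60.8
[(0.82, -0.89, 0.51), (1.43, -1.92, 0.6)] px/mm z [ 0.004 -0.344]
```

```bash

python3 -m handwheel '[[[0,0,0],[0.0015,0,0],1],[[0,0,0],[0.0015,0,0],1],[[0,0,0],[0.001,0,0],1],[[0,0,0],[0.001,0,0],1]]' >/dev/null; sh st.sh
for i in 1 2 ; do python3 -m handwheel '[[[0,0,0],[0.0007,0,0],1],[[0,0,0],[0.0007,0,0],1],[[0,0,0],[0.0006,0,0],1]]' >/dev/null; sh st.sh; done; python3 lift.py
```

```text
20.4167 [4.976e+02 2.320e+01 1.000e-01] [-3.139e+00  3.000e-03 -1.900e-02] [-12.2  -0.8  11. ] [-0.23  2.19 -0.09] 60.9
20.6667 [4.998e+02 2.320e+01 2.000e-01] [-3.139e+00  2.000e-03 -1.900e-02] [-12.7   0.3  12.2] [-0.25  2.13 -0.14] 60.9
20.9167 [5.018e+02 2.310e+01 3.000e-01] [-3.139e+00  2.000e-03 -1.900e-02] [-12.8  -0.5  12.6] [-0.3   2.26 -0.12] 61.0
[(0.89, -2.51, 0.81), (2.39, -2.85, 0.31)] px/mm z [ 0.004 -0.344]
```

```bash

for i in 1 2 3 4; do python3 -m handwheel '[[[0,0,0],[0.0005,0,0],1],[[0,0,0],[0.0005,0,0],1]]' >/dev/null; sh st.sh; done
```

```text
21.1333 [5.028e+02 2.310e+01 3.000e-01] [-3.139e+00  2.000e-03 -1.900e-02] [-13.1  -0.6  12.3] [-0.21  2.24 -0.09] 61.1
21.3 [5.038e+02 2.300e+01 3.000e-01] [-3.139e+00  2.000e-03 -1.900e-02] [-12.6  -0.   12.4] [-0.3   2.26 -0.11] 61.1
21.4667 [5.048e+02 2.300e+01 4.000e-01] [-3.139e+00  2.000e-03 -1.900e-02] [-12.8   0.6  13.5] [-0.29  2.33 -0.11] 61.1
21.6333 [5.058e+02 2.300e+01 4.000e-01] [-3.139e+00  2.000e-03 -1.900e-02] [-12.7  -0.2  13.8] [-0.24  2.29 -0.05] 61.2
```

```bash
cat > shim.py <<'E'
from h import *
import pickle
def f(d):
    hsv=cv2.cvtColor(d['pixels'],cv2.COLOR_RGB2HSV)
    k=cv2.inRange(hsv,(8,130,70),(24,255,255))[165:215,235:290]; p=np.argwhere(k)[:,::-1]+[235,165]
    if len(p)==0: return 'none'
    w=np.array([onz(d,u,v,10)[:2] for u,v in p]); return len(p),p.min(0),p.max(0),p.mean(0).round(1),w.min(0).round(1),w.max(0).round(1)
r=pickle.load(open('scene.pkl','rb')); print(f(r))
for T in[(621,35,32),(621,4,32),(649,35,32),(649,4,32)]: print(T,np.round(proj(r,T),1))
d=cam('scene'); pickle.dump(d,open('s2.pkl','wb')); print(f(d))
E
python3 shim.py
```

```text
(158, array([252, 183]), array([272, 195]), array([260.3, 189. ]), array([619.8,   2.1]), array([663.5,  52. ]))
(621, 35, 32) [251.1 183.6]
(621, 4, 32) [260.7 189. ]
(649, 35, 32) [259.1 178.2]
(649, 4, 32) [268.6 183.4]
(41, array([259, 178]), array([274, 186]), array([266. , 181.9]), array([665.4,  11.3]), array([677.4,  55.6]))
```

The tab's top corner in the scene view has moved from (252,183) to (259,178), which is about 27–28 mm forward. The stop should be close.

```bash

for i in 1 2 3; do python3 -m handwheel '[[[0,0,0],[0.0004,0,0],1],[[0,0,0],[0.0004,0,0],1]]' >/dev/null; sh st.sh; done
```

```text
21.85 [5.066e+02 2.300e+01 4.000e-01] [-3.139e+00  2.000e-03 -1.900e-02] [-13.3  -0.2  13.2] [-0.25  2.33 -0.1 ] 61.2
22.0167 [5.073e+02 2.290e+01 4.000e-01] [-3.139e+00  2.000e-03 -1.900e-02] [-12.3  -1.1  14. ] [-0.27  2.45 -0.11] 61.2
22.1833 [5.074e+02 2.300e+01 3.000e-01] [-3.139e+00  3.000e-03 -1.900e-02] [-15.1  -0.7  14.2] [-0.33  2.67 -0.06] 61.3
```

```bash

python3 -m handwheel '[[[0,0,0],[0.0004,0,0],1],[[0,0,0],[0.0002,0,0],1]]' >/dev/null; sh st.sh
python3 -m handwheel '[[[0,0,0],[0,0,0],1],[[0,0,0],[0,0,0],1],[[0,0,0],[0,0,0],1]]' >/dev/null; sh st.sh; python3 shim.py | tail -1; python3 lift.py
```

```text
22.35 [5.074e+02 2.300e+01 3.000e-01] [-3.139  0.004 -0.019] [-15.9  -1.5  14.5] [-0.3   2.83 -0.1 ] 61.3
22.6 [5.074e+02 2.300e+01 3.000e-01] [-3.139  0.004 -0.019] [-14.9  -0.2  15.4] [-0.3   2.7  -0.14] 61.3
(38, array([260, 178]), array([274, 185]), array([266.6, 181.6]), array([667.1,  11.3]), array([677.4,  53.7]))
[(0.91, -2.6, 0.78), (1.7, -2.72, 0.31)] px/mm z [ 0.004 -0.344]
```

Stop felt: x holds at 507.4 while Fx grew about 3 N over drag. Now I relax the push and lower gently.

```bash

python3 -m handwheel '[[[0,0,0],[-0.001,0,0],1],[[0,0,0],[-0.0015,0,0],1],[[0,0,0],[-0.0015,0,0],1],[[0,0,0],[0,0,0],1]]' >/dev/null; sh st.sh
python3 -m handwheel '[[[0,-0.5,0],[-0.0002,0,-0.001],1],[[0,-1,0],[-0.0004,0,-0.002],1],[[0,-1,0],[-0.0004,0,-0.002],1],[[0,-1,0],[-0.0004,0,-0.002],1],[[0,-0.5,0],[-0.0002,0,-0.001],1]]' >/dev/null; sh st.sh; python3 lift.py
python3 -m handwheel '[[[0,-0.5,0],[-0.0002,0,-0.001],1],[[0,-0.8,0],[-0.0003,0,-0.0016],1],[[0,-0.8,0],[-0.0003,0,-0.0016],1],[[0,-0.5,0],[-0.0002,0,-0.001],1],[[0,0,0],[0,0,0],1]]' >/dev/null; sh st.sh; python3 lift.py; python3 shim.py|tail -1
```

```text
23.0333 [507.7  22.9   0.8] [-3.14e+00 -3.00e-03 -1.90e-02] [-7.7 -0.2  9.4] [-0.15  1.4  -0.15] 60.9
23.45 [506.1  22.9   8.7] [-3.14   0.069 -0.019] [-7.8 -0.4  6.2] [-0.07  1.08 -0.05] 60.2
[(0.4, -1.38, 0.98), (1.52, -1.29, 0.78)] px/mm z [ 0.004 -0.344]
23.9167 [505.5  22.8  13.7] [-3.141  0.114 -0.019] [-6.4  0.5  4.1] [-0.11  0.87 -0.06] 59.8
[(0.42, -1.3, 1.0), (1.25, -1.18, 0.78)] px/mm z [ 0.004 -0.344]
(39, array([260, 178]), array([274, 186]), array([265.6, 181.7]), array([665.1,   8.7]), array([675.7,  53.7]))
```

```bash

python3 -m handwheel '[[[0,-0.8,0],[-0.0003,0,-0.0016],1],[[0,-0.8,0],[-0.0003,0,-0.0016],1],[[0,-0.8,0],[-0.0003,0,-0.0016],1],[[0,-0.4,0],[-0.0002,0,-0.0008],1],[[0,0,0],[0,0,0],1]]' >/dev/null; sh st.sh; python3 lift.py
python3 -m handwheel '[[[0,0,0],[-0.001,0,0],1],[[0,0,0],[-0.001,0,0],1],[[0,0,0],[-0.001,0,0],1],[[0,0,0],[-0.001,0,0],1],[[0,0,0],[0,0,0],1]]' >/dev/null; sh st.sh; python3 shim.py|tail -1
```

```text
24.4333 [505.2  22.8  19.5] [-3.141  0.163 -0.019] [-7.   0.2  3.8] [-0.09  0.81 -0.03] 59.9
[(0.46, -1.39, 1.01), (1.42, -1.27, 0.78)] px/mm z [ 0.004 -0.344]
24.9 [505.6  22.7  20.4] [-3.142  0.155 -0.018] [-2.7 -0.4 -0.5] [-0.13  0.23 -0.1 ] 59.4
(48, array([260, 177]), array([274, 187]), array([266. , 182.1]), array([663.1,   6.1]), array([675.7,  56.5]))
```

```bash

python3 -m handwheel '[[[0,0,0],[-0.0015,0,0],1],[[0,0,0],[-0.002,0,0],1],[[0,0,0],[-0.002,0,0],1],[[0,0,0],[-0.0015,0,0],1],[[0,0,0],[0,0,0],1]]' >/dev/null; sh st.sh; python3 lift.py; python3 shim.py|tail -1
python3 -m handwheel '[[[0,0,0],[-0.0015,0,0],1],[[0,0,0],[-0.002,0,0],1],[[0,0,0],[-0.002,0,0],1],[[0,0,0],[-0.002,0,0],1],[[0,0,0],[0,0,0],1]]' >/dev/null; sh st.sh; python3 lift.py; python3 shim.py|tail -1
```

```text
25.3667 [499.1  23.   21.7] [-3.141  0.154 -0.018] [ 0.3  0.6 -2. ] [ 0.04 -0.3   0.01] 59.2
[(0.35, -1.29, 1.0), (1.33, -1.35, 0.8)] px/mm z [ 0.004 -0.344]
(71, array([260, 177]), array([274, 188]), array([265.7, 182.9]), array([657.9,   6.1]), array([675.7,  56.5]))
25.8833 [491.2  23.   22.9] [-3.141  0.154 -0.019] [-0.3  1.  -1.9] [ 0.08 -0.26  0.05] 59.2
[(0.34, -1.26, 1.0), (1.34, -1.24, 0.79)] px/mm z [ 0.004 -0.344]
(93, array([260, 177]), array([274, 189]), array([265.3, 183.7]), array([650.9,   6.1]), array([675.7,  56.5]))
```

```bash

python3 -m handwheel '[[[0,0,0],[-0.004,0,0],1],[[0,0,0],[-0.007,0,0],1],[[0,0,0],[-0.008,0,0],1],[[0,0,0],[-0.008,0,0],1],[[0,0,0],[-0.006,0,0],1]]' >/dev/null; sh st.sh
python3 -m handwheel '[[[0,0,0],[-0.007,0,-0.001],1],[[0,0,0],[-0.008,0,-0.005],1],[[0,0,0],[-0.008,0,-0.012],1],[[0,0,0],[-0.004,0,-0.018],1],[[0,2,0],[0,0,-0.015],1]]' >/dev/null; sh st.sh
python3 -m handwheel '[[[0,3,0],[0,0,0],1],[[0,3.8,0],[0,0,0],1],[[0,0,0],[0,0,0],1]]' >/dev/null; sh st.sh;python3 lift.py; python3 shim.py|tail -1
```

```text
26.4 [457.7  23.6  28.1] [-3.141  0.155 -0.019] [ 0.4 -0.6 -1.4] [-0.04 -0.35 -0.04] 59.2
26.8167 [440.3  23.7  83.2] [ 3.141  0.119 -0.018] [ 0.8  0.6 -2.9] [-0.01 -0.27 -0.  ] 59.2
27.0667 [436.2  24.4  83.1] [-3.139e+00  2.000e-03 -2.000e-02] [-1.2 -0.2 -2.4] [ 0.07  0.16 -0.02] 59.2
[(0.33, -1.37, 0.95), (1.24, -1.22, 0.82)] px/mm z [ 0.004 -0.344]
(115, array([260, 177]), array([275, 191]), array([266.1, 184.5]), array([648.4,   1.7]), array([675.7,  56.5]))
```

```bash

python3 -m handwheel '[[[0,0,0],[0,0.012,0],1],[[0,0,0],[0.001,0.022,0],1],[[0,0,0],[0.001,0.028,0],1],[[0,0,0],[0.001,0.028,0],1],[[0,0,0],[0.001,0.028,0],1]]' >/dev/null; sh st.sh
python3 -m handwheel '[[[0,0,0],[0.001,0.028,0],1],[[0,0,0],[0.001,0.028,0],1],[[0,0,0],[0.001,0.028,0],1],[[0,0,0],[0.001,0.028,0],1],[[0,0,0],[0.001,0.028,0],1]]' >/dev/null; sh st.sh
python3 -m handwheel '[[[0,0,0],[0.001,0.028,-0.0],1],[[0,0,0],[0.001,0.028,0],1],[[0,0,0],[0.001,0.024,0],1],[[0,0,0],[0,0.012,0],1],[[0,0,0],[0,0,0],1]]' >/dev/null; sh st.sh
python3 -m handwheel '[[[0,0,0],[0,0,0.02],1],[[0,0,0],[0,0,0.02],1],[[0,0,0],[0,0,0.02],1],[[0,0,0],[0,0,0.018],1],[[0,0,0],[0,0,0.006],1]]' >/dev/null; sh st.sh
```

```text
27.5833 [443.1 -95.6  82.2] [ 3.141e+00  1.000e-03 -1.700e-02] [ 1.   0.  -2.6] [ 0.01 -0.03 -0.04] 59.2
28.0 [ 445.  -236.3   82.1] [ 3.142e+00  2.000e-03 -1.800e-02] [ 0.7  0.2 -1.5] [ 0.04 -0.07  0.  ] 59.2
28.4167 [ 445.4 -330.7   82.4] [ 3.138e+00  1.000e-03 -2.200e-02] [ 0. -0. -3.] [-0.03 -0.    0.01] 59.2
28.8333 [ 445.2 -323.    -4.3] [-3.137  0.004 -0.017] [-0.2  0.8 -2.6] [0.04 0.03 0.02] 59.2
```

```bash

python3 -m handwheel '[[[0,0,0],[0,0,0.004],1],[[0,0,0],[0,0,0.004],1],[[0,0,0],[0,0,0.003],1],[[0,0,0],[0,0,0],1]]' >/dev/null; sh st.sh
for i in 1 2 3; do python3 -m handwheel '[[[0,0,0],[0,0,0.001],1],[[0,0,0],[0,0,0],1]]' >/dev/null; sh st.sh; done
```

```text
29.1667 [ 446.2 -326.2  -12.4] [ 3.142 -0.    -0.018] [-0.  -0.1 -1.9] [-0.01 -0.01 -0.03] 59.2
29.3333 [ 446.3 -326.4  -13.1] [ 3.141e+00 -1.000e-03 -1.800e-02] [ 0.4  0.1 -2.6] [ 0.05  0.09 -0.  ] 59.2
29.5 [ 446.1 -326.3  -14.4] [ 3.141 -0.    -0.018] [ 0.3  0.4 -2.4] [0.01 0.09 0.  ] 59.2
29.6667 [ 445.9 -326.2  -15.7] [-3.141  0.    -0.019] [ 0.6  0.6 -3. ] [-0.   -0.01  0.  ] 59.2
```

```bash

for i in 1 2 3; do python3 -m handwheel '[[[0,0,0],[0,0,0.001],1],[[0,0,0],[0,0,0],1]]' >/dev/null; sh st.sh; done
python3 -m handwheel '[[[0,0,0],[0,0,0.001],1],[[0,0,0],[0,0,0],1]]' >/dev/null; sh st.sh
```

```text
29.8333 [ 445.8 -326.2  -16.8] [-3.141  0.    -0.019] [-0.  -0.6 -2.8] [-0.02  0.04 -0.  ] 59.2
30.0 [ 445.8 -326.2  -17.8] [-3.141  0.    -0.018] [-1.1  0.1 -3.1] [-0.04  0.06  0.  ] 59.2
30.1667 [ 445.9 -326.2  -18.8] [-3.141  0.    -0.018] [ 0.2  0.4 -2.6] [ 0.03 -0.03  0.04] 59.2
30.3333 [ 445.9 -326.3  -19.3] [-3.141 -0.    -0.019] [-1.4  0.7  1.6] [0.19 0.22 0.02] 59.8
```

Contact at −19.3, so the bar is on the worktop. I'll open, rise, and inspect both ends with the last picture.

```bash

python3 -m handwheel '[[[0,0,0],[0,0,0],0.65],[[0,0,0],[0,0,0],0.5],[[0,0,0],[0,0,0],0.4],[[0,0,0],[0,0,0],0.3],[[0,0,0],[0,0,-0.002],0.2]]' ; sh st.sh
python3 -m handwheel '[[[0,0,0],[0,0,-0.01],0.2],[[0,0,0],[0,0,-0.02],0.2],[[0,0,0],[0,0,-0.03],0.2],[[0,0,0],[0,0,-0.03],0.2],[[0,0,0],[0,0,-0.03],0.2]]' >/dev/null
python3 -m handwheel '[[[0,0,0],[0,0,-0.03],0.2],[[0,0,0],[-0.01,0.02,-0.03],0.2],[[0,0,0],[0,0.02,-0.01],0.2],[[0,0,0],[0,0,0],0.2],[[0,0,0],[0,0,0],0.2]]' >/dev/null; sh st.sh
python3 - <<'E'
from red import *
import pickle
t=cam('top'); w=cam('wrist'); s=cam('scene')
a=cv2.resize(t['pixels'][130:240,140:310],(510,330),interpolation=cv2.INTER_CUBIC)
b=cv2.resize(s['pixels'][90:310,190:420],(290,277)); b=np.vstack([b,np.zeros((53,290,3),np.uint8)])
cv2.imwrite('pics/z.png',np.hstack([a,b])[:,:,::-1])
hsv=cv2.cvtColor(t['pixels'],cv2.COLOR_RGB2HSV)
k=cv2.inRange(hsv,(10,140,80),(22,255,255))[165:205,235:270]; p=np.argwhere(k)[:,::-1]+[235,165]
q=np.array([onz(t,u,v,32)[:2] for u,v in p]); print('shim',p.min(0),p.max(0),q.min(0),q.max(0))
d,p,r=red('wrist'); print('grip',r.min(0),r.max(0))
E
python3 lift.py; python3 shim.py|tail -1
```

```text
clock: 30.75
eef_pos: [445.8, -326.2, -17.8]
tool_rot: [-3.141, 0.0, -0.018]
force: [-0.5, -0.7, -0.2]
width: 67.9
gripper_force: 0.0
30.75 [ 445.8 -326.2  -17.8] [-3.141  0.    -0.018] [-0.5 -0.7 -0.2] [-0.02 -0.07  0.07] 0.0
31.5833 [ 435.  -367.3  173.9] [ 3.14e+00 -2.00e-03 -2.00e-02] [-1.3  1.1 -0.1] [ 0.05 -0.01  0.03] 0.0
shim [243 176] [257 181] [648.73338356   4.9692369 ] [660.20376785  34.75046339]
grip [ 383.90903 -339.75342] [ 491.45895 -317.2171 ]
[(0.41, -1.31, 0.99), (1.39, -1.36, 0.8)] px/mm z [ 0.004 -0.344]
(116, array([260, 177]), array([275, 191]), array([266.1, 184.5]), array([648.4,   1.7]), array([675.7,  56.5]))
```

View pics/z.png

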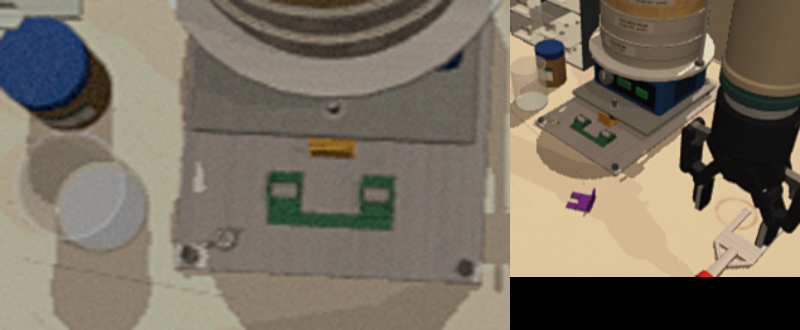

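The last picture shows the shim under the foot, with only its tab showing at (331,148) in line with the stud. The fulcrum is clear, the wing nut, beaker and jar are where they were, and the bar lies free on the worktop. Handing in.

```bash
python3 -c "
from cell import ctrl
print(ctrl.finish_job())"
```

```text
the job is handed in; nothing more can be done
None
```

The job is handed in, with no verdict returned: the shim was driven to a felt stop and looks home under the lowered foot, the bar lies released on the worktop clear of the sole plate, and the wing nut, beaker and jar look undisturbed.

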